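# Clamp a lidded meal tray in the ratchet bench clamp

### The job

I want to label this lidded meal tray, so clamp it for me: swing the small selector lever to 35 degrees from upright, leaning away from the tray (at the mark on its disc), which engages the ratchet. Then pump the tall lever, over and back, until the jaw's sprung face has pressed the tray against the stop and is itself pushed in by about half of its 15 mm travel, never fully home, or the tray is crushed. Work the jaw only with the pump lever, leave the other things alone, and finish while still holding the pump lever there with the fingers: if you let go, the clamp slackens.

Things in the scene. Friction and masses are not known exactly. Their poses are not given: they have to be found in the camera images.
- clamp: bench clamp bolted to the counter: aluminium base plate 520 x 170 x 10 mm with a grey housing (215 x 60 mm, top 88 mm above the counter) on its -x half. Origin: centre of the plate's underside, on the counter. +x points along the plate in the clamping direction (from housing to jaw, tray, stop), y across, z up. The selector, pump lever, jaw, pad and stop all lie on its x axis, in that order: selector hinge at x = -200 mm, pump hinge at x = -70 mm, stop face at x = +235 mm
- selector (a joint): angle (rad) of the small selector lever on the tail end of the housing: 0 upright, positive leaning away from the tray (towards clamp -x), range -0.4 to 1.0; wanted 0.61 (35 degrees), where a dark tick stands on the round disc beside it. Stays where it is left (dry friction, under 2 N at its knob). The ratchet engages only from about 0.5; below about 0.3 pumping does nothing
- selector_hinge (a point): fixed hinge point of the selector, 88 mm above the counter; the hinge line is the clamp's y axis direction
- selector_grip (a point): middle of the selector's black knob, 62 mm from its hinge; the knob is 14 mm (along clamp x) x 16 mm (along clamp y) x 34 mm tall, 15 mm of it above this point
- pump (a joint): angle (rad) of the tall pump lever: 0 upright (rest), positive leaning towards the tray (clamp +x), stop at 0.70. A spring brings it back to 0 when let go (1.5 to 3 N at its grip, about half a second). Each rad moves the ratchet carriage 30 mm; the ratchet's teeth are 6 mm apart, so up to 6 mm (0.2 rad) of a stroke may be lost before a tooth is caught, and a full stroke to 0.68 and fully back to 0 advances the jaw about 18 mm; on the way back the jaw stays
- pump_hinge (a point): fixed hinge point of the pump lever, 85 mm above the counter; the hinge line is the clamp's y axis direction
- pump_grip (a point): point on the black grip of the pump lever, 105 mm from its hinge; the grip is 16 mm (along clamp x) x 20 mm (along clamp y) in section and reaches 20 mm beyond this point and 45 mm below it
- jaw (a joint): position (m) of the dark jaw plate (110 mm wide, top 59 mm above the counter) on its toothed rod, growing towards the tray; starts between 0.010 and 0.040. It slides with about 4 N of friction and has no catch: with the pump lever let go, the pad's spring pushes it back until the pad is pushed in less than 3 mm
- pad (a joint): how far (m) the jaw's sprung rubber face (100 mm wide, 40 mm tall) is pushed in towards the jaw plate: 0 free, 0.015 fully home; spring 1.5 N per mm; about half (0.0075, 11 N) is wanted, from 0.0135 (20 N) the tray is crushed
- pad_face (a point): centre of the pad's front face, which touches the tray, 34 mm above the counter
- stop: fixed aluminium stop plate, 20 mm thick, 150 mm wide, its top 62 mm above the counter. Origin: bottom centre of the face that looks to the tray
- tray: loose lidded black meal tray, 120 mm (along its x) x 160 mm (along its y) at the rim, 37 mm tall to the rim and 48 mm to the top of the clear lid, 270 to 530 g, lying on the clamp's base plate between pad and stop, nearly parallel to them, free to slide. Origin: centre of its underside
- tray_stack: bystander: two lidded trays stacked, 120 x 160 x 96 mm, beyond the clamp. Origin: centre of the underside
- jar: bystander: round white jar, 80 mm across, 110 mm tall, beyond the clamp. Origin: centre of the underside
- spoon: bystander: serving spoon lying on the counter past the stop end of the clamp, to the robot's left. Origin: on its underside

How it is judged:
By the outcome, as a careful person would: the job done as asked, in the order asked, and still so for the second after the job is handed in, while the arm keeps its last pose, push and grip.
It also fails if it takes over 58 s, if anything falls off the work surface, if the arm or the gripper's body presses on something with over 40 N, if the wrist force passes 120 N, or if a joint passes its speed limit or range.

### The arm

A 7-joint arm with a two-finger parallel gripper is mounted at the origin on the work surface. World frame = base frame: x ahead of the robot, y to its left, z up, the work surface at z = 0. Lengths are in m, angles in rad, forces in N, time in s.
With the tool pointing down it reaches from about 0.425 to 0.875 m from the base axis. Payload 4.7 kg.
Tool frame: the origin (TCP) lies midway between the tips of the shut fingers; the grasp point (between the pads) lies 19 mm behind it; y points along the fingers, x is the direction in which the jaws open and shut, and the axes are right-handed (so a half turn about y gives the same grasp; the last joint's range is limited). The gripper opens to 85 mm and grips with 20 to 120 N. Pads are 22 mm wide; open, the fingers measure 114 mm over their backs; the gripper's body (76 mm by 85 mm) begins 54 mm behind the grasp point. The pads swing forward as they close: fully open they stand 13 mm farther back than shut.
Start: joints at [1.22, 0.321, -0.07, 1.45, 0.023, 1.371, -0.057], TCP at [0.232, -0.607, 0.231] pointing down, gripper open.
Joint ranges: [-2.86, 2.86], [-0.3, 2.09], [-1.38, 1.24], [0.06, 2.45], [-1.56, 4.7], [0.09, 2.05], [-2.69, 2.69]. Speed limits (rad/s): [2.57, 2.57, 3.14, 3.14, 3.14, 3.14, 3.14].

### API

Orientations are given as a unit quaternion [x, y, z, w].
In Python, from workcell import robot, eyes, search_frame, silhouettes gives the robot as it stands. The module is installed in compiled form; this text tells all that it offers.
- The arm moves only by the shell command python3 -m crank 'ROWS' [OPENING] [FORCE]. ROWS is text: rows parted by semicolons, each of 4 numbers parted by spaces: the shift along the tool's x, y, z in cm, then the turn about the tool's y in degrees. In form: dx dy dz yaw; .... A call has 1 to 8 rows; each row is the pose to reach, as a shift and turn from the pose commanded when the call began, along the tool's axes at that moment; what a row does not reach only later rows make up. A row lasts 1/10 s, in which the tool goes at most 50 mm and 8.59 degrees, less where a joint would pass 70% of its speed; a pose out of reach is approached as far as the arm can. A call with a gripper value outside its range is refused whole. OPENING is the closure in counts, from 0 (fully open) to 255 (shut), set as the call begins (- or left out, the last holds). The fingers move at their own pace and stop on an object; FORCE is the grip in N (left out, the last holds). Time passes only in rows, so rows that repeat a pose let the fingers close. It gives the time, the measured TCP pose, the force and the opening at its end, in the units of the state.
- robot.state(): the state, without advancing time (a new reading comes with each control period).
- eyes.grab_frame(name): name is "scene" or "top" or "wrist"; returns a dict with "pixels" (400x640x3 uint8, blue, green, red), "K" (3x3 intrinsics, pixels), "dist" ([k1, k2, p1, p2, k3] as OpenCV has them; the pictures are not rectified), "origin" and "orientation" of the camera in the world; the wrist camera has in their place "T_tool_cam" (4x4, takes a point from camera to tool coordinates, whose origin is the TCP and whose axes are the tool frame's). Camera axes: x right, y down, z forward; pixel columns grow to the right and rows downward; lengths in m; the calibration is good to about 2 mm. A picture is of the moment at which its call begins: read the wrist's pose just before it. There is no depth.
- robot.finish_job(): hands the job in, once; it reports no verdict.
Trained networks look in the newest picture that a camera, given by its name, has taken for a name from the list of things; names that differ only in an ending like _2 or _b are one class to them, and where a whole thing is asked for, a point or a joint stands for the part that bears it (a point fixed in the world has none). Each returns a list of dicts, best first, with "score" (0 to 1); they miss things now and then, are a little off and sometimes report something else, mostly with a low value. They report only what shows in the picture. A call takes as long as a camera call.
- search_frame(camera, label): "bbox" ([centre column, centre row, width, height] in pixels, round what is visible of it).
- silhouettes(camera, label): "mask" (400x640 bool, what is visible of it) and "bbox" ([centre column, centre row, width, height] in pixels, round what is visible of it).
The state is a dict: "time_s": time; "qpos": joint angles; "joint_velocities": joint speeds; "effort": joint torques, N m; "ee_pos": TCP position; "eef_rot": TCP orientation; "wrist_force": force on the tool from outside, world axes, zero at the start; "ft_torque": the same for the moment, N m; "opening": opening from 0.0 (shut) to 1.0 (fully open).
Only numpy, scipy, OpenCV 4.12 (cv2) and the standard library are available. Lean on these libraries where they do the work, as an engineer would, in place of code of your own. Each camera call takes 0.05 s, during which the arm holds its last target. There are 200 camera calls.

## Working session

There is one attempt and no reset: what is moved stays moved. The work goes in short steps, Python scripts to look and compute and a shell command to move; the robot and the scene stay as the last step left them, time stands still between calls to the robot, and variables do not carry over. Pictures are saved under pics/ and viewed, about 8 in all and at most 12, crops included, and the job is handed in when it is done.

```bash
mkdir -p pics
cat > h.py <<'E'
import numpy as np, cv2
from scipy.spatial.transform import Rotation as R
from workcell import robot, eyes, search_frame, silhouettes
def cam(n):
    s=robot.state(); f=eyes.grab_frame(n)
    if n=="wrist":
        T=np.eye(4);T[:3,:3]=R.from_quat(s["eef_rot"]).as_matrix();T[:3,3]=s["ee_pos"]
        T=T@np.array(f["T_tool_cam"])
        f["o"],f["M"]=T[:3,3],T[:3,:3]
    else:
        f["o"]=np.array(f["origin"]); q=np.array(f["orientation"])
        f["M"]=R.from_quat(q).as_matrix() if q.size==4 else q.reshape(3,3)
    f["K"]=np.array(f["K"]);f["dist"]=np.array(f["dist"],float)
    return f
def onz(f,uv,z):
    p=cv2.undistortPoints(np.array(uv,float).reshape(-1,1,2),f["K"],f["dist"]).reshape(-1,2)
    d=np.c_[p,np.ones(len(p))]@f["M"].T
    return f["o"]+d*((z-f["o"][2])/d[:,2])[:,None]
def proj(f,P):
    P=(np.atleast_2d(P)-f["o"])@f["M"]
    return cv2.projectPoints(P,np.zeros(3),np.zeros(3),f["K"],f["dist"])[0].reshape(-1,2)
E
python3 - <<'E'
from h import *
s=robot.state(); print({k:np.round(v,3) for k,v in s.items()})
ims=[]
for n in("scene","top"):
    f=cam(n); cv2.imwrite(f"pics/{n}0.png",f["pixels"]); ims.append(f["pixels"])
    print(n,f["o"].round(3),f["M"].round(2).tolist())
    for l in("clamp","selector","selector_grip","pump","pump_grip","jaw","pad","stop","tray","tray_stack","jar","spoon"):
        r=search_frame(n,l)[:2]; print(l,[(np.round(x["bbox"]).tolist(),round(x["score"],2)) for x in r])
E
```

```text
{'time_s': np.float64(0.0), 'qpos': array([ 1.22 ,  0.322, -0.07 ,  1.452,  0.023,  1.371, -0.057]), 'joint_velocities': array([-0.001,  0.002,  0.002,  0.001,  0.001,  0.001, -0.   ]), 'effort': array([ 0.0000e+00, -4.9357e+01, -3.8200e-01, -3.1433e+01,  1.3000e-02,
        1.2000e-02,  0.0000e+00]), 'ee_pos': array([ 0.232, -0.607,  0.23 ]), 'eef_rot': array([-0.582,  0.402, -0.4  ,  0.583]), 'wrist_force': array([ 0.572, -0.337, -0.583]), 'ft_torque': array([ 0.022, -0.005,  0.016]), 'opening': np.float64(0.999)}
scene [1.08  0.911 1.284] [[-0.88, 0.37, -0.31], [0.48, 0.68, -0.55], [0.01, -0.63, -0.78]]
clamp [([359.0, 219.0, 134.0, 138.0], 0.94), ([405.0, 265.0, 44.0, 35.0], 0.32)]
selector [([325.0, 152.0, 6.0, 16.0], 0.49)]
selector_grip []
pump [([347.0, 172.0, 11.0, 30.0], 0.55)]
pump_grip []
jaw [([366.0, 220.0, 33.0, 36.0], 0.78), ([278.0, 225.0, 27.0, 40.0], 0.68)]
pad [([368.0, 224.0, 20.0, 18.0], 0.64)]
stop [([406.0, 266.0, 43.0, 35.0], 0.69), ([344.0, 173.0, 10.0, 28.0], 0.3)]
tray [([390.0, 244.0, 64.0, 52.0], 0.86)]
tray_stack [([246.0, 146.0, 49.0, 55.0], 0.81), ([356.0, 219.0, 135.0, 138.0], 0.33)]
jar [([280.0, 224.0, 28.0, 38.0], 0.83)]
spoon [([411.0, 312.0, 56.0, 40.0], 0.89)]
top [0.549 0.088 1.233] [[-0.0, -1.0, 0.06], [-1.0, 0.0, -0.0], [0.0, -0.06, -1.0]]
clamp [([302.0, 238.0, 193.0, 73.0], 0.94)]
selector [([213.0, 246.0, 15.0, 55.0], 0.51)]
selector_grip [([374.0, 233.0, 7.0, 5.0], 0.41), ([300.0, 237.0, 192.0, 76.0], 0.33)]
pump []
pump_grip []
jaw [([290.0, 238.0, 41.0, 44.0], 0.8)]
pad [([277.0, 240.0, 16.0, 34.0], 0.52)]
stop [([212.0, 246.0, 16.0, 53.0], 0.81)]
tray [([245.0, 245.0, 47.0, 64.0], 0.89), ([328.0, 238.0, 12.0, 10.0], 0.21)]
tray_stack [([463.0, 162.0, 63.0, 50.0], 0.79)]
jar [([323.0, 147.0, 26.0, 31.0], 0.77)]
spoon [([166.0, 223.0, 18.0, 73.0], 0.93)]
```

Run:
```python
import cv2
t=cv2.imread("pics/top0.png")[190:300,190:410]; s=cv2.imread("pics/scene0.png")[130:300,240:450]
cv2.imwrite("pics/a.png",cv2.resize(t,None,fx=3.6,fy=3.6,interpolation=2)); cv2.imwrite("pics/b.png",cv2.resize(s,None,fx=3.4,fy=3.4,interpolation=2))
```

```text
(no output)
```

View pics/a.png

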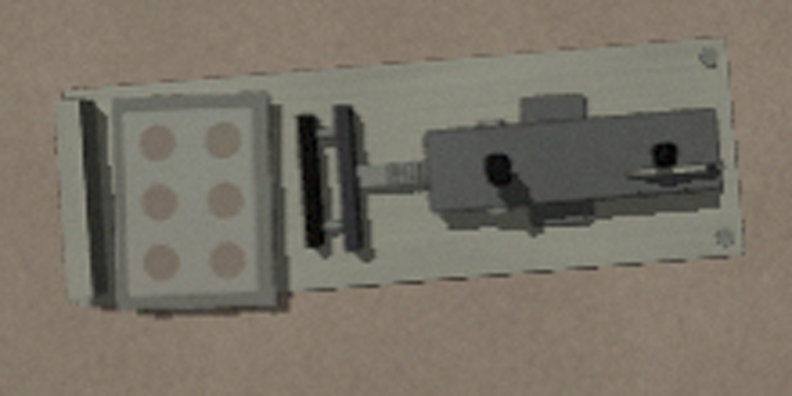

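View pics/b.png

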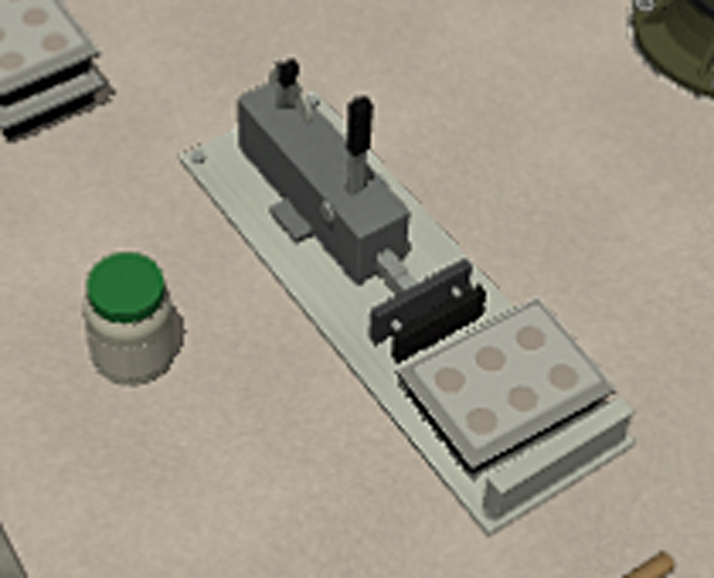

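The top view shows the clamp running along about world +y, with the tray and stop at image left, the pump grip at full-frame pixel (328,237) and the selector knob at (375,233), disc on its robot side. The jaw and pad are clear of the tray. Next I fit the clamp pose from the plate corners.

```bash
cat >> h.py <<'E'
def rd(uv): return np.array(uv,float)/3.6+190
E
python3 - <<'E'
from h import *
from scipy.optimize import least_squares
f=cam("top")
c=rd([(65,93),(727,38),(743,255),(74,303)])
W=onz(f,c,0.01);print(W.round(3))
L=np.array([(.26,.085),(-.26,.085),(-.26,-.085),(.26,-.085)])
# image up=+x world; clamp +x = +y world -> clamp +y = -x world: corner labels
L=L*[1,-1]
def m(p): a=p[2];return p[:2]+L@np.array([[np.cos(a),np.sin(a)],[-np.sin(a),np.cos(a)]])
r=least_squares(lambda p:(m(p)-W[:,:2]).ravel(),[.45,.1,1.57]);p=r.x;print("clamp",p.round(4),(r.fun*1000).round(1))
np.save("clamp.npy",p)
def C(x,y,z):a=p[2];return np.array([p[0]+x*np.cos(a)-y*np.sin(a),p[1]+x*np.sin(a)+y*np.cos(a),z])
def inv(P):a=p[2];d=P[:,:2]-p[:2];return d@np.array([[np.cos(a),-np.sin(a)],[np.sin(a),np.cos(a)]])
for n,P in(("sel_hinge",C(-.2,0,.088)),("pump_hinge",C(-.07,0,.085)),("stop",C(.235,0,.062)),("pump0",C(-.07,0,.21))): print(n,P.round(4),((proj(f,P)-190)*3.6).round(0))
for n,uv,z in(("selknob",(665,153),.165),("pumptop",(498,166),.21),("jawback",(345,107),.059),("jawback",(363,250),.059),("jawfront",(333,107),.059),("padfront",(298,117),.054),("padfront",(308,247),.054),("padback",(317,117),.054),("trayrimL",(118,100),.037),("trayrimR",(267,95),.037),("rimBL",(120,302),.037),("rimBR",(281,297),.037),("stopfaceT",(80,100),.062),("stopfaceB",(93,303),.062)):
    print(n,(inv(onz(f,rd(uv),z))*1000).round(1))
s=robot.state();print("tool axes cols",R.from_quat(s["eef_rot"]).as_matrix().round(3).tolist())
Mt=R.from_quat(s["eef_rot"]).as_matrix()
yv=C(0,1,0)-C(0,0,0);print("yaw of tool x",np.degrees(np.arctan2(Mt[1,0],Mt[0,0])),"clamp y dir",np.degrees(np.arctan2(yv[1],yv[0])))
w=cam("wrist");print(np.array(w["T_tool_cam"]).round(3).tolist(),w["K"].round(0).tolist());cv2.imwrite("pics/w0.png",w["pixels"])
E
```

```text
[[ 0.582  0.396  0.01 ]
 [ 0.624 -0.121  0.01 ]
 [ 0.456 -0.132  0.01 ]
 [ 0.419  0.388  0.01 ]]
clamp [0.5205 0.1326 1.6447] [ 3.6  2.1 -0.1  0.8 -0.8 -1.  -2.7 -2. ]
sel_hinge [ 0.5352 -0.0668  0.088 ] [[672. 154.]]
pump_hinge [0.5256 0.0628 0.085 ] [[494. 168.]]
stop [0.5031 0.367  0.062 ] [[ 85. 197.]]
pump0 [0.5256 0.0628 0.21  ] [[498. 172.]]
selknob [[-184.8   -2.7]]
pumptop [[-70.1  -3.6]]
jawback [[ 36.9 -52.8]]
jawback [[31.2 54.1]]
jawfront [[ 45.8 -53.5]]
padfront [[ 72.9 -48.1]]
padfront [[72.4 49.2]]
padback [[ 58.7 -47.1]]
trayrimL [[211.  -71.6]]
trayrimR [[ 97.  -66.9]]
rimBL [[219.7  81.4]]
rimBR [[97.2 86.4]]
stopfaceT [[234.2 -72.8]]
stopfaceB [[234.4  78.5]]
tool axes cols [[0.357, -0.0, 0.934], [-0.934, -0.0, 0.357], [0.0, -1.0, -0.0]]
yaw of tool x -69.09859650819685 clamp y dir -175.76484817150873
[[1.0, -0.0, 0.001, 0.0], [-0.001, -0.3, 0.954, -0.143], [-0.0, -0.954, -0.3, 0.077], [0.0, 0.0, 0.0, 1.0]] [[321.0, 0.0, 325.0], [0.0, 321.0, 196.0], [0.0, 0.0, 1.0]]
```

```bash
python3 -m crank '-5 -1 6 -9; -10 -1 12 -18; -15 -1 18 -27; -20 -1 24 -36; -25 -1 29.5 -45; -30 -1 35 -53; -30 -1 35 -53' 0
cat >> h.py <<'E'
p=np.load("clamp.npy")
def C(x,y,z):a=p[2];return np.array([p[0]+x*np.cos(a)-y*np.sin(a),p[1]+x*np.sin(a)+y*np.cos(a),z])
def inv(P):
    P=np.atleast_2d(P);a=p[2];d=P[:,:2]-p[:2];return np.c_[d@np.array([[np.cos(a),-np.sin(a)],[np.sin(a),np.cos(a)]]),P[:,2]]
def go(P):
    s=robot.state();M=R.from_quat(s["eef_rot"]).as_matrix()
    t=np.degrees(np.arctan2(M[1,0],M[0,0]));want=np.degrees(p[2])-90
    print("t",s["time_s"],"rows cm",((np.array(P)-s["ee_pos"])@M*100).round(2),"yaw",round(-(want-t),2),"clampxyz",(inv(s["ee_pos"])*1000).round(1),"F",np.round(s["wrist_force"],1),"op",round(s["opening"],3),"q7",np.round(s["qpos"],2))
E
python3 -c "
from h import *
go(C(-.187,0,.26))"
```

```text
time_s: 2.1
ee_pos: [0.4005, -0.2989, 0.2413]
eef_rot: [0.701, -0.098, 0.098, -0.7]
wrist_force: [0.3, -0.1, -0.1]
opening: 1.001
t 2.1 rows cm [ 6.16 -1.89 27.23] yaw -20.12 clampxyz [[-421.5  151.5  241.3]] F [ 0.3 -0.1 -0.1] op 1.001 q7 [ 0.97  0.01 -0.38  1.79  0.    1.34  0.31]
```

```bash
python3 -m crank '1 -0.5 4.5 -4; 2 -1 9 -8; 3 -1.5 13.5 -12; 4 -1.9 18 -16; 5 -1.9 22.5 -20.1; 6.16 -1.9 27.2 -20.1; 6.16 -1.9 27.2 -20.1' 0
python3 -c "
from h import *
go(C(-.187,0,.15))
f=cam('wrist');cv2.imwrite('pics/w1.png',f['pixels'])
for n,P in(('selhinge',C(-.2,0,.088)),('pumphinge',C(-.07,0,.085)),('pumptop',C(-.07,0,.21)),('knobtop',C(-.185,0,.163))): print(n,proj(f,P).round(0))
for l in('selector','pump','jaw','pad'): print(l,[(np.round(x['bbox']).tolist(),round(x['score'],2)) for x in search_frame('wrist',l)[:2]])
"
```

```text
time_s: 2.8
ee_pos: [0.5366, -0.048, 0.2606]
eef_rot: [-0.705, -0.03, 0.028, 0.708]
wrist_force: [0.4, 0.8, -0.4]
opening: 1.004
t 2.8 rows cm [-0.31 11.05 -0.61] yaw 0.44 clampxyz [[-181.3   -2.8  260.6]] F [ 0.4  0.8 -0.4] op 1.004 q7 [ 0.66  0.11 -0.67  1.67  0.07  1.39  0.07]
selhinge [[322. 192.]]
pumphinge [[323.  55.]]
pumptop [[321.  27.]]
knobtop [[321. 201.]]
selector [([327.0, 198.0, 22.0, 22.0], 0.71), ([329.0, 38.0, 36.0, 48.0], 0.38)]
pump [([328.0, 38.0, 40.0, 46.0], 0.86)]
jaw []
pad []
```

View pics/w1.png

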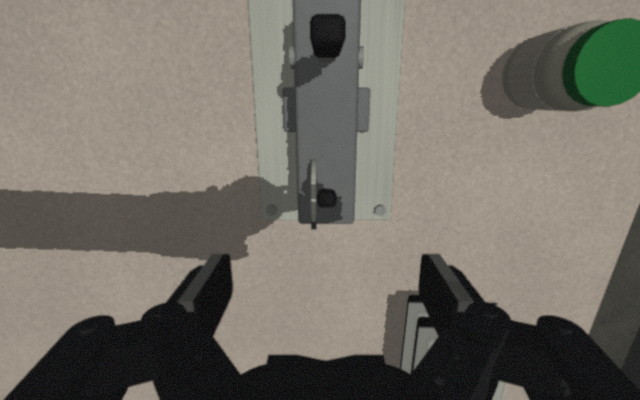

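The wrist view shows the knob at pixel (327,198), the pump grip at (328,38) and the disc edge-on at column 313. Everything sits about 6 px right of the projection, so I shift the clamp pose 4.5 mm towards clamp -y and descend.

```bash
python3 -c "
from h import *
q=p.copy();q[:2]=C(0,-.0045,0)[:2];np.save('clamp.npy',q);print(q)"
python3 -c "
from h import *
go(C(-.187,0,.146))"
```

```text
[0.52493944 0.13297774 1.64471367]
t 3.05 rows cm [ 0.51 11.38  0.46] yaw -0.39 clampxyz [[-191.5    5.1  259.8]] F [-0.1 -0.5 -0. ] op 1.005 q7 [ 0.67  0.11 -0.65  1.67  0.07  1.39  0.07]
```

```bash
python3 -c "
from h import *
go(C(-.187,0,.146))
f=cam('wrist')
for n,P in(('selhinge',C(-.2,0,.088)),('pumphinge',C(-.07,0,.085)),('pumptop',C(-.07,0,.21)),('knobtop',C(-.185,0,.163)),('plate', C(-.26,.085,.01)),('plate', C(-.26,-.085,.01))): print(n,proj(f,P).round(0))
for l in('selector','pump','jar','clamp'): print(l,[(np.round(x['bbox']).tolist(),round(x['score'],2)) for x in search_frame('wrist',l)[:1]])
g=cv2.resize(f['pixels'][0:260,230:430],None,fx=3,fy=2.3*1.3);cv2.imwrite('pics/w2.png',cv2.resize(f['pixels'][0:240,230:430],None,fx=2.5,fy=2.5))
"
```

```text
t 3.05 rows cm [ 0.51 11.38  0.46] yaw -0.39 clampxyz [[-191.5    5.1  259.8]] F [-0.1 -0.5 -0. ] op 1.005 q7 [ 0.67  0.11 -0.65  1.67  0.07  1.39  0.07]
selhinge [[330. 182.]]
pumphinge [[330.  41.]]
pumptop [[333.   4.]]
knobtop [[332. 189.]]
plate [[264. 212.]]
plate [[395. 211.]]
selector [([332.0, 187.0, 23.0, 16.0], 0.87)]
pump [([331.0, 25.0, 39.0, 46.0], 0.61)]
jar [([573.0, 49.0, 131.0, 94.0], 0.57)]
clamp [([329.0, 111.0, 158.0, 215.0], 0.87)]
```

View pics/w2.png

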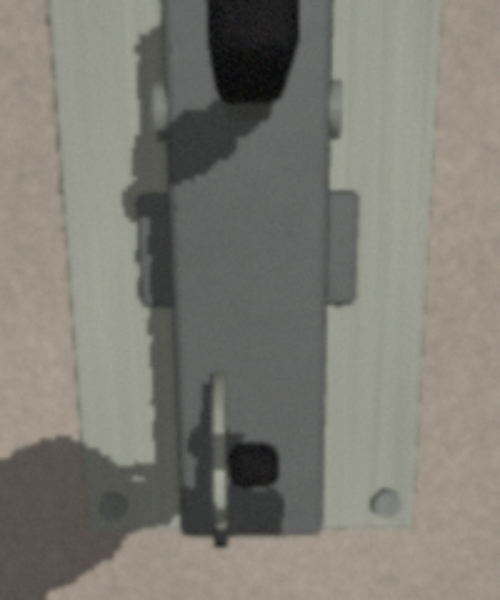

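After settling, the selector is at (332,187) and the projection gives (332,189). The plate corners also agree to about a pixel. Descending onto the knob.

```bash
python3 -m crank '0.5 3 0.4 -0.4; 0.5 6 0.46 -0.4; 0.5 8.5 0.46 -0.4; 0.5 10.5 0.46 -0.4; 0.5 11.4 0.46 -0.4; 0.5 11.4 0.46 -0.4; 0.5 11.4 0.46 -0.4' 0
python3 -m crank '0 0 0 0; 0 0 0 0; 0 0 0 0; 0 0 0 0; 0 0 0 0; 0 0 0 0' 255 25
python3 -c "
from h import *
go(C(-.187,0,.146))
f=cam('wrist');cv2.imwrite('pics/w3.png',cv2.resize(f['pixels'][100:400,170:490],None,fx=2,fy=2))"
```

```text
time_s: 4.0
ee_pos: [0.5398, -0.0517, 0.1469]
eef_rot: [0.707, 0.028, -0.027, -0.706]
wrist_force: [-0.3, -0.5, 0.9]
opening: 1.0
time_s: 4.6
ee_pos: [0.5381, -0.0516, 0.1463]
eef_rot: [0.707, 0.026, -0.028, -0.706]
wrist_force: [-4.7, 0.7, 4.8]
opening: 0.176
t 4.6 rows cm [ 0.05  0.03 -0.2 ] yaw 0.17 clampxyz [[-185.     0.5  146.3]] F [-4.7  0.7  4.8] op 0.176 q7 [ 0.64  0.21 -0.66  1.81  0.14  1.17  0.02]
```

View pics/w3.png

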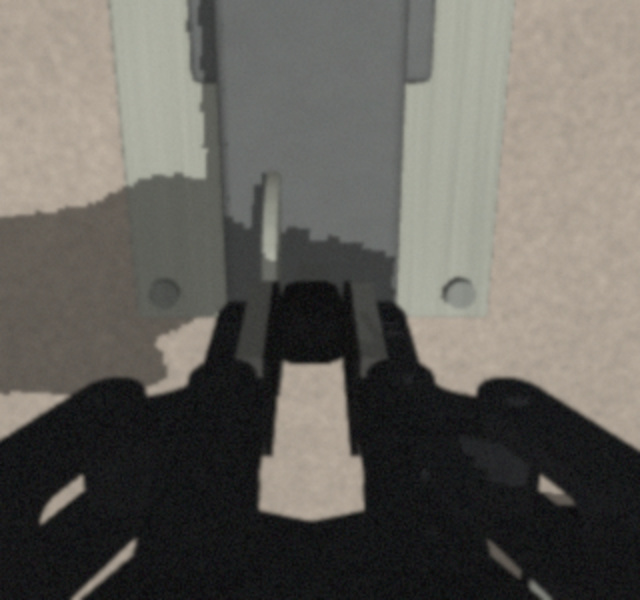

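```bash
python3 -m crank '0 -0.1 -0.7 0; 0 -0.14 -1.35 0; 0 -0.1 -2.0 0; 0 0 -2.7 0; 0 0.4 -4.0 0; 0 1.1 -5.25 0; 0 1.1 -5.25 0; 0 1.1 -5.25 0'
python3 -c "
from h import *
go(C(-.2-.068*np.sin(.61),0,.135))"
```

```text
time_s: 5.45
ee_pos: [0.5424, -0.1056, 0.1353]
eef_rot: [0.707, 0.026, -0.027, -0.706]
wrist_force: [-3.9, -3.2, 3.5]
opening: 0.177
t 5.45 rows cm [0.02 0.03 0.03] yaw 0.07 clampxyz [[-2.393e+02  2.000e-01  1.353e+02]] F [-3.9 -3.2  3.5] op 0.177 q7 [ 0.69  0.24 -0.62  1.8   0.15  1.16  0.1 ]
```

```bash
python3 -m crank '0 0 0 0; 0 0 0 0; 0 0 0 0; 0 -4 0 0; 0 -8 0 0; 0 -12 0 0; 0 -12 0 0; 0 -12 0 0' 0
python3 -m crank '0 0 0 0; 0 0 0 0;0 0 0 0'
python3 -c "
from h import *
go(C(-.07,0,.2))
f=cam('wrist')
for a in(.45,.5,.55,.6,.65,.7):
    print(a,[proj(f,C(-.2-r*np.sin(a)-w*np.cos(a),0,.088+r*np.cos(a)-w*np.sin(a))).round(1).tolist() for r,w in((77,0),(77,7),(77,-7),(43,-7)) for r,w in((r/1000,w/1000),)])
for l in('selector',): print(l,[(np.round(x['bbox'],1).tolist(),round(x['score'],2)) for x in search_frame('wrist',l)[:2]])
cv2.imwrite('pics/w4.png',cv2.resize(f['pixels'][100:250,250:400],None,fx=4,fy=4,interpolation=2))"
```

```text
time_s: 6.25
ee_pos: [0.5438, -0.1037, 0.2558]
eef_rot: [0.707, 0.028, -0.027, -0.706]
wrist_force: [0.0, -1.1, -0.3]
opening: 1.0
time_s: 6.55
ee_pos: [0.5425, -0.1038, 0.2537]
eef_rot: [-0.706, -0.026, 0.028, 0.707]
wrist_force: [0.2, 0.0, -0.3]
opening: 1.0
t 6.55 rows cm [ 0.05  5.38 16.73] yaw 0.18 clampxyz [[-2.374e+02 -1.000e-01  2.537e+02]] F [ 0.2  0.  -0.3] op 1.0 q7 [ 0.71  0.15 -0.63  1.64  0.09  1.38  0.15]
0.45 [[[325.4, 192.3]], [[325.4, 198.8]], [[325.5, 185.5]], [[325.6, 158.8]]]
0.5 [[[325.4, 195.8]], [[325.4, 201.9]], [[325.5, 189.5]], [[325.6, 161.0]]]
0.55 [[[325.4, 199.1]], [[325.4, 204.7]], [[325.4, 193.3]], [[325.6, 163.2]]]
0.6 [[[325.4, 202.1]], [[325.4, 207.2]], [[325.4, 196.7]], [[325.6, 165.3]]]
0.65 [[[325.4, 204.9]], [[325.4, 209.5]], [[325.4, 200.0]], [[325.6, 167.3]]]
0.7 [[[325.4, 207.4]], [[325.4, 211.6]], [[325.4, 203.0]], [[325.6, 169.2]]]
selector [([325.9, 166.0, 24.9, 63.4], 0.7), ([574.2, 27.4, 127.7, 51.3], 0.67)]
```

View pics/w4.png

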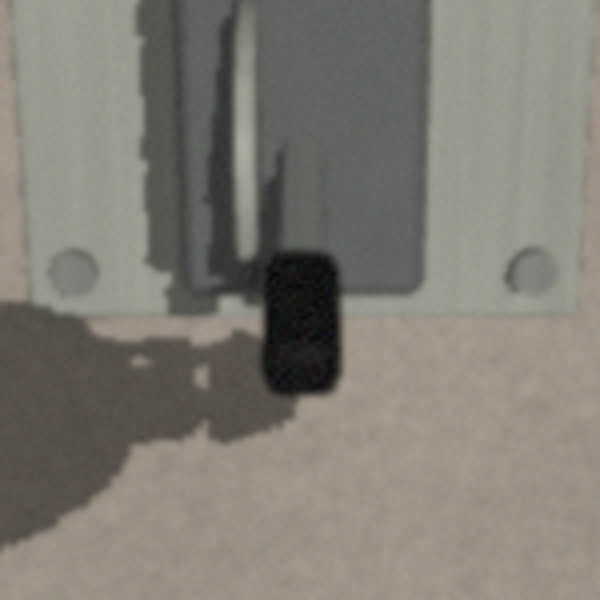

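```bash
python3 -c "
from h import *
f=cam('wrist')
print('plate end',proj(f,[C(-.26,.06,.01),C(-.26,-.06,.01)]).round(1).tolist(),'housing end',proj(f,[C(-.2,.03,.088),C(-.21,.03,.088),C(-.22,.03,.088)]).round(1).tolist())
g=f['pixels'].max(2).astype(int);print(g[155:205,326].tolist()); print(g[175:195,290].tolist())
s=cam('scene');print([proj(s,C(-.2-.077*np.sin(a),0,.088+.077*np.cos(a))).round(1).tolist() for a in (.4,.5,.6,.7)],proj(s,C(-.2,.013,.088)))
cv2.imwrite('pics/s1.png',cv2.resize(s['pixels'][125:185,295:365],None,fx=8,fy=8,interpolation=2))
"
```

```text
plate end [[276.9, 178.0], [373.6, 178.3]] housing end [[293.8, 137.3], [294.1, 147.7], [294.3, 158.0]]
[101, 99, 101, 98, 102, 103, 96, 68, 38, 26, 26, 22, 20, 25, 21, 21, 22, 16, 19, 21, 26, 14, 23, 26, 18, 24, 24, 25, 27, 25, 29, 27, 33, 32, 36, 27, 26, 30, 23, 26, 21, 26, 42, 92, 138, 158, 157, 157, 158, 158]
[149, 154, 153, 147, 151, 157, 155, 156, 145, 118, 93, 87, 86, 83, 84, 86, 80, 88, 83, 83]
[[[316.0, 140.9]], [[314.9, 140.4]], [[313.9, 140.1]], [[312.9, 140.0]]] [[324.12900049 159.71731693]]
```

View pics/s1.png

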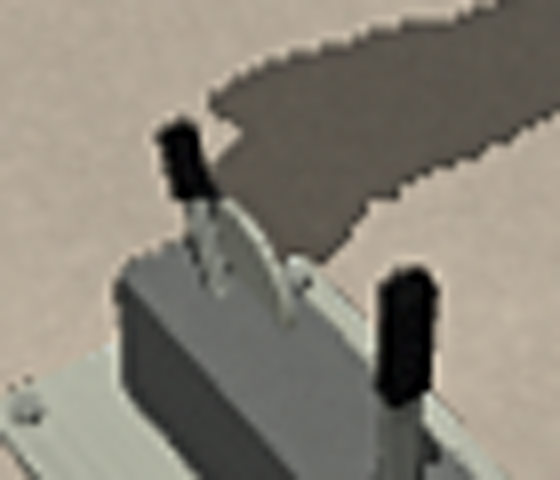

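The knob spans rows 162–198, which by projection means the selector is at about 0.48 rad. The scene view agrees that it falls short. I'll re-grip centred on the knob and move it the remaining 0.13 rad.

```bash
python3 -m crank '0 3 0.3 0.1; 0 6 0.6 0.1; 0 9 0.6 0.1; 0 11 0.6 0.1; 0 11.6 0.6 0.1; 0 11.6 0.6 0.1; 0 11.6 0.6 0.1' 0
python3 -c "
from h import *
go(C(-.231,0,.138))"
```

```text
time_s: 7.45
ee_pos: [0.5435, -0.098, 0.1402]
eef_rot: [0.707, 0.027, -0.026, -0.706]
wrist_force: [-0.0, -0.1, 0.3]
opening: 0.997
t 7.45 rows cm [-0.15  0.22  0.07] yaw 0.06 clampxyz [[-231.7   -1.5  140.2]] F [-0.  -0.1  0.3] op 0.997 q7 [ 0.69  0.23 -0.63  1.79  0.15  1.16  0.09]
```

```bash
python3 -m crank '0 0 0.1 0; 0 0 0.1 0; 0 0 0.1 0; 0 0 0.1 0; 0 0 0.1 0; 0 0 0.1 0' 255 25
python3 -c "
from h import *
go(C(-.2393,0,.1333))"
```

```text
time_s: 8.05
ee_pos: [0.5418, -0.0974, 0.1392]
eef_rot: [0.707, 0.026, -0.027, -0.706]
wrist_force: [-3.9, 0.0, 5.0]
opening: 0.18
t 8.05 rows cm [ 0.02  0.59 -0.83] yaw 0.05 clampxyz [[-2.309e+02  2.000e-01  1.392e+02]] F [-3.9  0.   5. ] op 0.18 q7 [ 0.69  0.23 -0.63  1.8   0.15  1.16  0.09]
```

```bash
python3 -m crank '0 0.2 -0.3 0; 0 0.35 -0.6 0; 0 0.45 -0.85 0; 0 0.45 -0.85 0; 0 0.45 -0.85 0'
python3 -m crank '0 0 0 0; 0 0 0 0; 0 0 0 0; 0 -4 0 0; 0 -8 0 0; 0 -12 0 0; 0 -12 0 0; 0 -12 0 0' 0
python3 -m crank '0 0 0 0; 0 0 0 0;0 0 0 0'
python3 -c "
from h import *
go(C(-.07,0,.3))
f=cam('wrist')
for a in(.45,.5,.55,.6,.65,.7):
    print(a,[proj(f,C(-.2-r*np.sin(a)-w*np.cos(a),0,.088+r*np.cos(a)-w*np.sin(a))).round(1)[0,1] for r,w in((77,7),(77,-7),(43,-7)) for r,w in((r/1000,w/1000),)])
c=int(round(proj(f,C(-.24,0,.14))[0,0]));print(c)
g=f['pixels'].max(2).astype(int);print(g[150:215,c-3:c+4].mean(1).round().astype(int).tolist())"
```

```text
time_s: 8.55
ee_pos: [0.5424, -0.105, 0.1347]
eef_rot: [-0.706, -0.026, 0.027, 0.707]
wrist_force: [-4.3, 0.6, 5.5]
opening: 0.177
time_s: 9.35
ee_pos: [0.544, -0.1054, 0.2553]
eef_rot: [0.707, 0.027, -0.026, -0.706]
wrist_force: [-0.7, -0.3, -1.7]
opening: 1.001
time_s: 9.65
ee_pos: [0.5427, -0.1053, 0.2532]
eef_rot: [-0.706, -0.026, 0.027, 0.707]
wrist_force: [0.2, 0.1, 0.2]
opening: 1.001
t 9.65 rows cm [ 0.   -4.67 16.9 ] yaw 0.07 clampxyz [[-2.390e+02 -1.000e-01  2.532e+02]] F [0.2 0.1 0.2] op 1.001 q7 [ 0.72  0.15 -0.63  1.64  0.09  1.38  0.15]
0.45 [np.float64(197.1), np.float64(183.7), np.float64(157.0)]
0.5 [np.float64(200.2), np.float64(187.7), np.float64(159.3)]
0.55 [np.float64(203.0), np.float64(191.5), np.float64(161.5)]
0.6 [np.float64(205.6), np.float64(195.0), np.float64(163.6)]
0.65 [np.float64(208.0), np.float64(198.3), np.float64(165.6)]
0.7 [np.float64(210.0), np.float64(201.3), np.float64(167.5)]
325
[108, 107, 106, 107, 108, 108, 107, 107, 107, 106, 107, 108, 108, 108, 109, 100, 74, 42, 26, 22, 24, 21, 23, 24, 23, 22, 25, 24, 28, 23, 24, 25, 23, 20, 22, 22, 24, 23, 25, 24, 21, 25, 32, 32, 33, 33, 31, 28, 24, 25, 23, 24, 26, 63, 110, 136, 150, 154, 157, 157, 156, 154, 152, 153, 155]
```

Knob edges now at rows 166 and 203.5, with the front edge near 195, so the selector is at about 0.605 rad (0.61 wanted). On to the pump lever.

```bash
python3 -m crank '0 -1 4 0.1; 0 -1 8.5 0.1; 0 -1 13 0.1; 0 -1 16.9 0.1; 0 -1 16.9 0.1; 0 -1 16.9 0.1; 0 -1 16.9 0.1; 0 -1 16.9 0.1' 0
python3 -c "
from h import *
go(C(-.07,0,.171))
f=cam('wrist')
print('pump top pred',proj(f,[C(-.07,0,.21),C(-.062,0,.21),C(-.078,0,.21)]).round(1).tolist())
for l in('pump','pad','jaw','tray'): print(l,[(np.round(x['bbox']).tolist(),round(x['score'],2)) for x in search_frame('wrist',l)[:2]])
cv2.imwrite('pics/w5.png',f['pixels'])"
```

```text
time_s: 10.5
ee_pos: [0.5308, 0.0612, 0.2641]
eef_rot: [0.707, 0.025, -0.025, -0.707]
wrist_force: [0.4, 0.2, 0.6]
opening: 0.995
t 10.5 rows cm [-0.05  9.31  0.2 ] yaw -0.21 clampxyz [[-72.   -0.5 264.1]] F [0.4 0.2 0.6] op 0.995 q7 [ 0.54  0.11 -0.76  1.67  0.08  1.4  -0.15]
pump top pred [[324.5, 213.7], [324.5, 202.1], [324.6, 225.0]]
pump [([322.0, 195.0, 31.0, 57.0], 0.78)]
pad [([323.0, 37.0, 98.0, 33.0], 0.74), ([326.0, 322.0, 16.0, 80.0], 0.48)]
jaw [([324.0, 67.0, 110.0, 98.0], 0.97), ([324.0, 35.0, 100.0, 32.0], 0.59)]
tray [([322.0, 36.0, 101.0, 34.0], 0.42)]
```

View pics/w5.png

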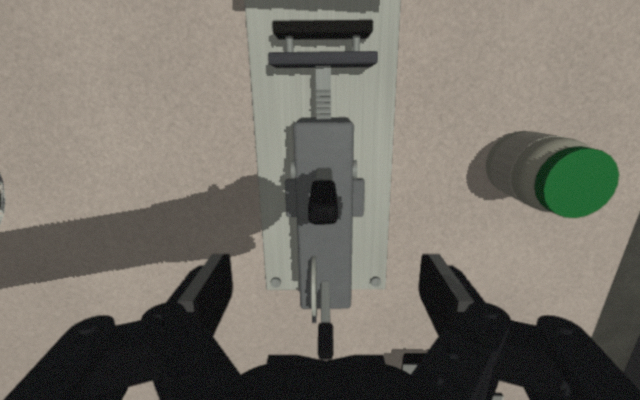

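The pump top appears at about (322,210), as predicted. Pad (rows 21–37) and jaw plate (rows 52–66) show clearly, with a free gap between them. Descending and gripping.

```bash
python3 -m crank '-0.1 3 0.2 -0.2; -0.1 6 0.2 -0.2; -0.1 8.5 0.2 -0.2; -0.1 9.3 0.2 -0.2; -0.1 9.3 0.2 -0.2; -0.1 9.3 0.2 -0.2' 0
python3 -m crank '0 0 0 0; 0 0 0 0; 0 0 0 0; 0 0 0 0; 0 0 0 0; 0 0 0 0' 255 30
python3 -c "
from h import *
go(C(-.07,0,.171))
f=cam('wrist')
for z in(.059,.054): print(z,proj(f,[C(x,0,z) for x in(.03,.04,.05,.06,.07,.08)])[:,1].round(1))
for l in('pad','jaw'): print(l,[(np.round(x['bbox']).tolist(),round(x['score'],2)) for x in search_frame('wrist',l)[:2]])
cv2.imwrite('pics/w6.png',f['pixels'])"
```

```text
time_s: 11.35
ee_pos: [0.5302, 0.0652, 0.1727]
eef_rot: [-0.707, -0.028, 0.027, 0.707]
wrist_force: [0.2, -0.3, -0.3]
opening: 1.001
time_s: 11.95
ee_pos: [0.5287, 0.065, 0.1718]
eef_rot: [0.707, 0.027, -0.028, -0.706]
wrist_force: [-4.6, -1.5, 5.9]
opening: 0.234
t 11.95 rows cm [ 0.12  0.08 -0.19] yaw 0.17 clampxyz [[-68.1   1.2 171.8]] F [-4.6 -1.5  5.9] op 0.234 q7 [ 0.52  0.18 -0.76  1.8   0.13  1.22 -0.2 ]
0.059 [ 63.3  48.4  33.1  17.4   1.2 -15.5]
0.054 [ 63.9  49.3  34.3  18.9   3.1 -13.1]
pad [([324.0, 23.0, 145.0, 41.0], 0.64)]
jaw [([327.0, 65.0, 152.0, 131.0], 0.66)]
```

```bash
python3 -m crank '0 0.05 1 0; 0 0.2 2.1 0; 0 0.45 3.1 0; 0 0.8 4.1 0; 0 1.3 5.0 0; 0 1.8 5.8 0; 0 2.2 6.4 0; 0 2.2 6.4 0'
python3 -c "
from h import *
go(C(-.07,0,.171))
f=cam('wrist')
for z in(.059,.054): print(z,proj(f,[C(x,0,z) for x in(.04,.06,.08,.1,.12,.14)])[:,1].round(1))
for l in('pad','jaw'): print(l,[(np.round(x['bbox']).tolist(),round(x['score'],2)) for x in search_frame('wrist',l)[:2]])
g=f['pixels'].astype(int).mean(2); print(g[0:200,290:296].mean(1).round().astype(int).tolist())
cv2.imwrite('pics/w7.png',f['pixels'])"
```

```text
time_s: 12.9
ee_pos: [0.5236, 0.128, 0.1492]
eef_rot: [0.708, 0.027, -0.028, -0.706]
wrist_force: [-4.4, -3.3, 4.2]
opening: 0.232
t 12.9 rows cm [ 0.14 -2.16 -6.52] yaw 0.21 clampxyz [[ -4.9   1.7 149.2]] F [-4.4 -3.3  4.2] op 0.232 q7 [ 0.42  0.22 -0.79  1.81  0.17  1.18 -0.35]
0.059 [139.9 111.2  80.9  48.7  14.6 -21.8]
0.054 [139.  110.9  81.2  49.7  16.4 -19.1]
pad [([327.0, 88.0, 143.0, 45.0], 0.88), ([313.0, 32.0, 238.0, 63.0], 0.21)]
jaw [([327.0, 138.0, 160.0, 145.0], 0.86)]
[152, 152, 153, 154, 156, 157, 159, 161, 163, 166, 168, 171, 173, 174, 174, 174, 174, 174, 175, 173, 175, 174, 175, 175, 175, 174, 176, 175, 173, 172, 167, 163, 159, 154, 148, 140, 135, 135, 138, 139, 140, 140, 140, 140, 140, 141, 140, 141, 140, 140, 140, 140, 133, 106, 76, 87, 97, 98, 98, 97, 99, 97, 97, 97, 97, 88, 54, 33, 34, 34, 34, 35, 35, 35, 35, 34, 35, 36, 33, 33, 34, 33, 33, 30, 26, 54, 84, 96, 96, 98, 97, 97, 107, 132, 147, 165, 173, 172, 173, 173, 174, 173, 172, 172, 173, 173, 164, 127, 78, 50, 57, 65, 71, 73, 73, 74, 74, 75, 77, 75, 73, 73, 74, 71, 71, 65, 66, 86, 108, 137, 155, 167, 172, 172, 173, 173, 171, 173, 173, 172, 172, 173, 174, 173, 173, 174, 173, 173, 173, 174, 173, 172, 173, 173, 174, 173, 175, 174, 174, 174, 173, 173, 173, 174, 173, 174, 174, 174, 175, 174, 174, 173, 173, 173, 174, 174, 173, 174, 174, 173, 174, 175, 174, 174, 174, 174, 174, 174, 174, 174, 173, 174, 174, 174, 173, 172, 162, 130, 103, 97]
```

View pics/w7.png

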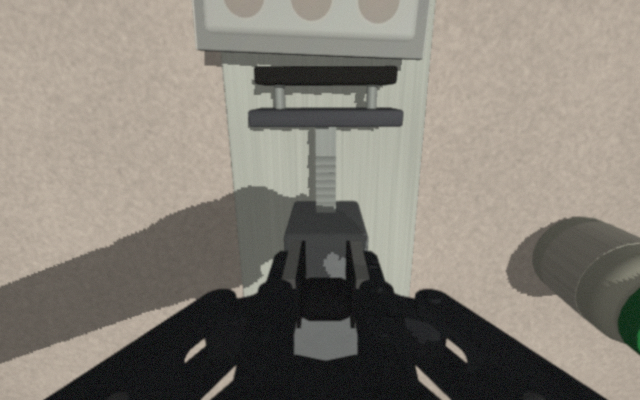

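```bash
python3 -m crank '0 -0.5 -0.7 0; 0 -1.0 -1.5 0; 0 -1.4 -2.4 0; 0 -1.75 -3.3 0; 0 -2.0 -4.3 0; 0 -2.2 -5.4 0; 0 -2.2 -6.5 0; 0 -2.2 -6.5 0'
python3 -c "
from h import *
go(C(-.07,0,.171))"
python3 -m crank '0 0.05 1 0; 0 0.2 2.1 0; 0 0.45 3.1 0; 0 0.8 4.1 0; 0 1.3 5.1 0; 0 1.8 5.9 0; 0 2.25 6.6 0; 0 2.25 6.6 0'
cat >> h.py <<'E'
def look(name,z0=0):
    go(C(-.07,0,.171)); f=cam('wrist')
    xs=np.linspace(0,.3,301)
    r54=proj(f,[C(x,0,.054) for x in xs])[:,1];r59=proj(f,[C(x,0,.059) for x in xs])[:,1]
    g=f['pixels'].astype(float).mean(2)[:,290:296].mean(1)
    d=np.diff(g); e=[(i,round(d[i])) for i in range(1,len(d)-1) if abs(d[i])>9 and i<180]
    print("edges row,step,x54,x59",[(i,int(v),int(np.interp(-(i+.5),-r54,xs*1000)*10)/10,int(np.interp(-(i+.5),-r59,xs*1000)*10)/10) for i,v in e])
    cv2.imwrite(f'pics/{name}.png',f['pixels'])
E
python3 -c "
from h import *
look('w8')"
```

```text
time_s: 13.85
ee_pos: [0.5286, 0.0675, 0.1719]
eef_rot: [-0.704, -0.027, 0.028, 0.709]
wrist_force: [-5.9, 9.5, -3.1]
opening: 0.226
t 13.85 rows cm [ 0.12  0.08 -0.44] yaw 0.25 clampxyz [[-65.6   1.2 171.9]] F [-5.9  9.5 -3.1] op 0.226 q7 [ 0.52  0.18 -0.76  1.8   0.12  1.22 -0.19]
time_s: 14.65
ee_pos: [0.5238, 0.1276, 0.1498]
eef_rot: [0.708, 0.026, -0.028, -0.705]
wrist_force: [-9.3, -3.2, 5.1]
opening: 0.231
t 14.65 rows cm [ 0.13 -2.09 -6.48] yaw 0.17 clampxyz [[ -5.3   1.6 149.8]] F [-9.3 -3.2  5.1] op 0.231 q7 [ 0.42  0.22 -0.79  1.81  0.18  1.19 -0.35]
edges row,step,x54,x59 [(47, -28, 100.8, 100.1), (48, -42, 100.1, 99.5), (49, -27, 99.5, 98.9), (70, 21, 86.3, 86.0), (71, 31, 85.6, 85.3), (72, 18, 85.0, 84.7), (80, 18, 79.8, 79.6), (81, 36, 79.1, 79.0), (82, 12, 78.5, 78.3), (90, -10, 73.2, 73.1), (91, -37, 72.5, 72.5), (92, -40, 71.8, 71.8), (93, -14, 71.2, 71.2), (109, 12, 60.3, 60.5), (110, 12, 59.6, 59.8), (114, 14, 56.8, 57.1), (115, 33, 56.1, 56.4), (116, 22, 55.4, 55.7)]
```

View pics/w8.png

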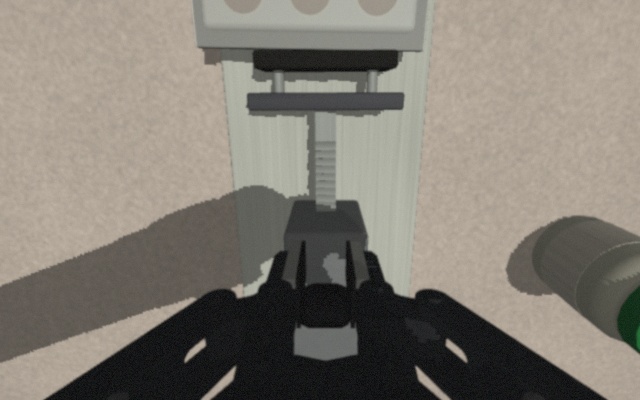

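```bash
python3 -m crank '0 -0.5 -0.7 0; 0 -1.0 -1.5 0; 0 -1.4 -2.4 0; 0 -1.75 -3.3 0; 0 -2.0 -4.3 0; 0 -2.2 -5.4 0; 0 -2.25 -6.4 0; 0 -2.25 -6.4 0'
python3 -m crank '0 0 0 0; 0 0 0 0'
python3 -c "
from h import *
go(C(-.07,0,.171))"
python3 -m crank '0 0.05 1 0; 0 0.2 2.1 0; 0 0.45 3.1 0; 0 0.8 4.1 0; 0 1.3 5.1 0; 0 1.8 5.9 0; 0 2.15 6.4 0; 0 2.15 6.4 0'
python3 -c "
from h import *
look('w9')"
```

```text
time_s: 15.5
ee_pos: [0.5283, 0.0699, 0.1715]
eef_rot: [-0.704, -0.027, 0.028, 0.709]
wrist_force: [-4.7, 9.2, -4.9]
opening: 0.228
time_s: 15.7
ee_pos: [0.5283, 0.0699, 0.1715]
eef_rot: [-0.705, -0.028, 0.029, 0.708]
wrist_force: [-5.3, 10.6, -5.7]
opening: 0.226
t 15.7 rows cm [ 0.12  0.05 -0.69] yaw 0.33 clampxyz [[-63.1   1.3 171.5]] F [-5.3 10.6 -5.7] op 0.226 q7 [ 0.52  0.18 -0.77  1.8   0.12  1.22 -0.2 ]
time_s: 16.5
ee_pos: [0.5238, 0.1273, 0.1508]
eef_rot: [0.708, 0.026, -0.028, -0.705]
wrist_force: [-8.2, -4.1, 5.1]
opening: 0.23
t 16.5 rows cm [ 0.13 -1.99 -6.46] yaw 0.14 clampxyz [[ -5.5   1.5 150.8]] F [-8.2 -4.1  5.1] op 0.23 q7 [ 0.42  0.22 -0.8   1.81  0.17  1.19 -0.35]
edges row,step,x54,x59 [(30, -9, 111.0, 110.1), (31, -28, 110.4, 109.5), (32, -40, 109.8, 109.0), (33, -23, 109.2, 108.4), (55, 18, 95.6, 95.1), (56, 28, 95.0, 94.5), (57, 23, 94.4, 93.9), (64, 20, 89.9, 89.5), (65, 39, 89.3, 88.9), (66, 14, 88.6, 88.3), (73, -12, 84.1, 83.9), (74, -49, 83.5, 83.2), (75, -33, 82.8, 82.6), (93, 17, 70.9, 70.9), (100, 27, 66.1, 66.2), (101, 25, 65.5, 65.6), (102, 10, 64.8, 64.9)]
```

```bash
python3 -m crank '0 -0.5 -0.7 0; 0 -1.0 -1.5 0; 0 -1.4 -2.4 0; 0 -1.75 -3.3 0; 0 -2.0 -4.3 0; 0 -2.15 -5.2 0; 0 -2.15 -5.9 0; 0 -2.15 -5.9 0'
python3 -m crank '0 0 0 0; 0 0 0 0; 0 0 0 0; 0 0 0 0; 0 0 0 0' 110
python3 -c "
from h import *
look('w10')
f=cam('wrist'); print(proj(f,[C(-.07+a,b,.21) for a,b in((-.008,0),(.008,0),(0,-.01),(0,.01))]).round().tolist())
cv2.imwrite('pics/w10c.png',cv2.resize(f['pixels'][180:400,200:460],None,fx=2.5,fy=2.5))"
```

```text
time_s: 17.35
ee_pos: [0.5282, 0.073, 0.172]
eef_rot: [-0.705, -0.027, 0.028, 0.708]
wrist_force: [-6.9, 6.4, -1.6]
opening: 0.23
time_s: 17.85
ee_pos: [0.5295, 0.0707, 0.1718]
eef_rot: [0.707, 0.027, -0.027, -0.706]
wrist_force: [0.4, 0.3, 0.3]
opening: 0.57
t 17.85 rows cm [ 0.01  0.08 -0.76] yaw 0.14 clampxyz [[-6.240e+01  1.000e-01  1.718e+02]] F [0.4 0.3 0.3] op 0.57 q7 [ 0.52  0.18 -0.77  1.8   0.13  1.22 -0.21]
edges row,step,x54,x59 [(7, -10, 72.9, 71.8), (8, -11, 72.3, 71.2), (20, 12, 64.6, 63.7), (21, 26, 64.0, 63.0), (22, 20, 63.4, 62.4), (30, 10, 58.2, 57.3), (31, 27, 57.5, 56.7), (32, 28, 56.8, 56.0), (133, -10, 0.0, 0.0), (134, -21, 0.0, 0.0), (135, -25, 0.0, 0.0), (136, -22, 0.0, 0.0), (137, -17, 0.0, 0.0), (138, -10, 0.0, 0.0), (145, 13, 0.0, 0.0), (146, 15, 0.0, 0.0), (147, 11, 0.0, 0.0)]
[[326.0, 338.0], [326.0, 304.0], [352.0, 321.0], [300.0, 321.0]]
```

View pics/w10c.png

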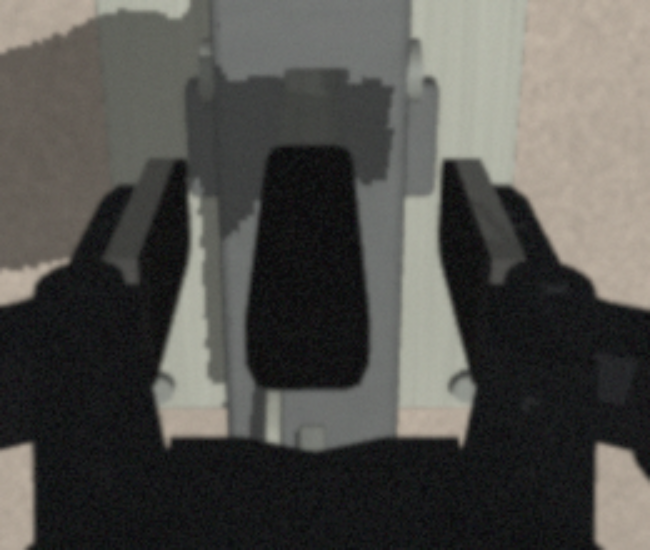

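```bash
python3 -m crank '0 0 -0.4 0; 0 0 -0.8 0; 0 0 -0.8 0; 0 0 -0.8 0'
python3 -m crank '0 0 0 0; 0 0 0 0; 0 0 0 0; 0 0 0 0; 0 0 0 0' 255 50
python3 -c "
from h import *
go(C(-.07,0,.171))"
python3 -m crank '0 0.03 0.8 0; 0 0.12 1.6 0; 0 0.25 2.3 0; 0 0.43 3.0 0; 0 0.6 3.5 0; 0 0.75 3.9 0; 0 0.75 3.9 0; 0 0.75 3.9 0'
python3 -c "
from h import *
look('w11')"
```

```text
time_s: 18.35
ee_pos: [0.5296, 0.0628, 0.1714]
eef_rot: [0.707, 0.027, -0.027, -0.707]
wrist_force: [-0.7, -0.3, 0.1]
opening: 0.569
time_s: 18.85
ee_pos: [0.5289, 0.0632, 0.1716]
eef_rot: [0.707, 0.027, -0.028, -0.706]
wrist_force: [-5.0, -0.1, 5.5]
opening: 0.229
t 18.85 rows cm [ 0.12  0.06 -0.01] yaw 0.19 clampxyz [[-69.9   1.2 171.6]] F [-5.  -0.1  5.5] op 0.229 q7 [ 0.53  0.18 -0.76  1.8   0.13  1.22 -0.19]
time_s: 19.65
ee_pos: [0.526, 0.0991, 0.1644]
eef_rot: [0.708, 0.026, -0.027, -0.705]
wrist_force: [-7.4, -6.1, 8.9]
opening: 0.229
t 19.65 rows cm [ 0.13 -0.64 -3.62] yaw 0.11 clampxyz [[-33.8   1.4 164.4]] F [-7.4 -6.1  8.9] op 0.229 q7 [ 0.47  0.2  -0.78  1.8   0.15  1.21 -0.28]
edges row,step,x54,x59 [(13, 12, 95.5, 94.5), (14, 25, 94.9, 93.9), (15, 21, 94.3, 93.3), (16, 12, 93.7, 92.7), (23, -10, 89.3, 88.4), (41, -10, 77.8, 77.2), (42, -11, 77.2, 76.5), (49, 23, 72.6, 72.0), (50, 28, 72.0, 71.4), (60, 21, 65.3, 64.9), (61, 37, 64.7, 64.2), (62, 11, 64.0, 63.6), (166, -15, 0.0, 0.0), (167, -27, 0.0, 0.0), (168, -19, 0.0, 0.0), (169, -14, 0.0, 0.0)]
```

```bash
python3 -m crank '0 0.15 0.4 0; 0 0.3 0.7 0; 0 0.3 0.7 0; 0 0.3 0.7 0'
python3 - <<'E'
from h import *
look('w12')
g=cv2.imread('pics/w12.png').astype(int).mean(2)
print(g[0:90,290:296].mean(1).round().astype(int).tolist())
g=cv2.imread('pics/w11.png').astype(int).mean(2)
print(g[0:70,290:296].mean(1).round().astype(int).tolist())
E
```

```text
time_s: 20.1
ee_pos: [0.5255, 0.106, 0.1615]
eef_rot: [0.709, 0.026, -0.028, -0.705]
wrist_force: [-7.4, -5.6, 9.7]
opening: 0.228
t 20.1 rows cm [ 0.14 -0.93 -4.31] yaw 0.11 clampxyz [[-26.9   1.5 161.5]] F [-7.4 -5.6  9.7] op 0.228 q7 [ 0.46  0.2  -0.79  1.8   0.16  1.21 -0.3 ]
edges row,step,x54,x59 [(22, 17, 96.3, 95.3), (23, 31, 95.6, 94.7), (24, 24, 95.0, 94.1), (31, -15, 90.6, 89.8), (49, -12, 79.2, 78.6), (55, 13, 75.2, 74.7), (56, 24, 74.6, 74.1), (57, 16, 73.9, 73.4), (66, 26, 68.0, 67.6), (67, 31, 67.3, 66.9), (174, -13, 0.0, 0.0), (175, -26, 0.0, 0.0), (176, -21, 0.0, 0.0), (177, -12, 0.0, 0.0)]
[31, 33, 34, 32, 33, 32, 31, 32, 32, 33, 29, 28, 26, 21, 20, 17, 15, 19, 13, 20, 17, 16, 15, 32, 63, 87, 92, 92, 92, 92, 91, 83, 68, 65, 67, 70, 70, 71, 71, 70, 71, 72, 70, 70, 69, 68, 70, 67, 61, 52, 40, 33, 31, 31, 32, 34, 47, 72, 88, 92, 91, 91, 90, 92, 91, 91, 98, 124, 155, 163, 163, 164, 163, 163, 164, 163, 163, 163, 163, 163, 162, 163, 164, 163, 164, 163, 163, 164, 163, 163]
[31, 28, 27, 20, 16, 18, 20, 18, 18, 16, 14, 16, 14, 20, 32, 57, 78, 90, 92, 93, 91, 92, 91, 85, 75, 67, 65, 69, 69, 70, 71, 73, 73, 73, 72, 71, 70, 69, 68, 69, 63, 57, 47, 36, 31, 30, 32, 30, 31, 33, 56, 84, 90, 92, 91, 91, 90, 92, 92, 92, 94, 115, 153, 164, 162, 164, 163, 164, 164, 163]
```

```bash
python3 -m crank '0 0.2 0.4 0; 0 0.4 0.8 0; 0 0.62 1.2 0; 0 0.62 1.2 0; 0 0.62 1.2 0'
cat >> h.py <<'E'
def prof(name):
    look(name); g=cv2.imread(f'pics/{name}.png').astype(int).mean(2)
    print(g[0:110,290:296].mean(1).round().astype(int).tolist())
E
python3 -c "
from h import *
prof('w13')"
```

```text
time_s: 20.65
ee_pos: [0.5245, 0.1176, 0.1553]
eef_rot: [0.709, 0.026, -0.028, -0.704]
wrist_force: [-6.8, -6.0, 10.5]
opening: 0.227
t 20.65 rows cm [ 0.14 -1.54 -5.48] yaw 0.11 clampxyz [[-15.3   1.5 155.3]] F [-6.8 -6.  10.5] op 0.227 q7 [ 0.44  0.21 -0.79  1.8   0.17  1.2  -0.33]
edges row,step,x54,x59 [(9, -13, 114.5, 113.4), (10, -30, 113.9, 112.8), (11, -37, 113.3, 112.2), (12, -17, 112.7, 111.6), (37, 15, 97.6, 96.8), (38, 29, 96.9, 96.2), (39, 24, 96.3, 95.6), (43, -14, 93.8, 93.2), (62, -14, 81.7, 81.3), (66, 21, 79.1, 78.8), (67, 28, 78.5, 78.1), (68, 9, 77.8, 77.5), (75, 20, 73.2, 73.0), (76, 38, 72.5, 72.3), (77, 13, 71.9, 71.7)]
[132, 132, 132, 133, 132, 132, 133, 132, 133, 129, 116, 85, 48, 32, 33, 34, 33, 32, 31, 32, 33, 30, 33, 32, 32, 32, 31, 32, 29, 24, 21, 17, 16, 14, 20, 19, 17, 17, 33, 62, 86, 92, 91, 84, 70, 65, 66, 68, 69, 70, 71, 72, 71, 72, 71, 71, 70, 70, 68, 68, 64, 56, 47, 33, 33, 31, 34, 55, 83, 92, 92, 91, 92, 91, 92, 92, 112, 150, 163, 164, 164, 164, 164, 163, 165, 164, 164, 163, 164, 164, 164, 163, 164, 164, 163, 164, 164, 164, 163, 164, 164, 164, 163, 164, 164, 164, 164, 164, 163, 164]
```

Pad front has stood still at x≈113.6 mm for the last three looks, so the tray is on the stop. Front-to-jaw distance fell from 27.1 mm free to 20.5 mm, so the pad is in by about 6.6 mm. A small push remains.

```bash
python3 -m crank '0 0.08 0.13 0; 0 0.17 0.27 0; 0 0.17 0.27 0; 0 0.17 0.27 0; 0 0.17 0.27 0'
python3 -c "
from h import *
prof('w14')
w=cv2.imread('pics/w14.png')[0:250,190:440]; s=cam('scene')['pixels'][125:290,295:460]
cv2.imwrite('pics/fin.png',np.hstack([cv2.resize(w,(400,400)),cv2.resize(s,(400,400),interpolation=2)]))"
```

```text
time_s: 21.2
ee_pos: [0.5243, 0.1202, 0.1537]
eef_rot: [0.709, 0.026, -0.028, -0.704]
wrist_force: [-7.1, -7.3, 10.0]
opening: 0.226
t 21.2 rows cm [ 0.14 -1.7  -5.74] yaw 0.1 clampxyz [[-12.7   1.5 153.7]] F [-7.1 -7.3 10. ] op 0.226 q7 [ 0.44  0.22 -0.79  1.8   0.17  1.19 -0.33]
edges row,step,x54,x59 [(13, -18, 114.4, 113.3), (14, -36, 113.8, 112.7), (15, -33, 113.2, 112.2), (40, 10, 98.1, 97.4), (41, 27, 97.4, 96.8), (42, 29, 96.8, 96.2), (46, -16, 94.3, 93.7), (64, -11, 82.9, 82.5), (65, -11, 82.3, 81.9), (68, 12, 80.3, 80.0), (69, 28, 79.7, 79.3), (70, 15, 79.0, 78.7), (78, 18, 73.7, 73.5), (79, 40, 73.1, 72.9), (80, 11, 72.4, 72.2)]
[132, 132, 132, 132, 132, 132, 133, 131, 133, 133, 134, 133, 133, 129, 111, 75, 41, 32, 32, 32, 32, 34, 33, 33, 33, 33, 32, 33, 32, 32, 32, 31, 28, 26, 20, 16, 19, 17, 19, 21, 19, 29, 56, 85, 92, 92, 84, 68, 64, 66, 69, 69, 70, 70, 72, 72, 71, 72, 70, 70, 70, 69, 68, 65, 57, 46, 35, 30, 32, 44, 73, 88, 91, 92, 92, 92, 92, 92, 93, 111, 151, 162, 165, 164, 164, 164, 164, 164, 164, 164, 164, 164, 164, 164, 164, 164, 164, 164, 164, 164, 165, 165, 164, 163, 164, 165, 165, 164, 165, 164]
```

View pics/fin.png

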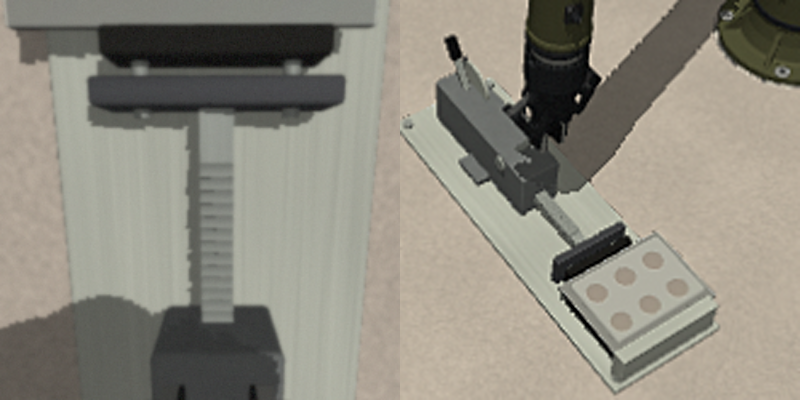

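```bash
python3 -c "
from h import *
go(C(-.07,0,.171)); print(robot.finish_job())"
```

```text
t 21.3 rows cm [ 0.14 -1.7  -5.74] yaw 0.09 clampxyz [[-12.7   1.5 153.7]] F [-7.8 -6.4 10.7] op 0.231 q7 [ 0.44  0.22 -0.79  1.8   0.17  1.19 -0.33]
the job is handed in; nothing more can be done
None
```

The tray is clamped and the job is handed in at 21.3 s, with the fingers still gripping the pump lever at about 0.58 rad.

- **Selector:** the first swing fell short, at about 0.48 rad. I re-gripped the knob and moved it on; the last close check put it at about 0.605 rad (0.61 wanted).
- **Pumping:** it took three strokes and a fourth held one. The grip slid about 7 mm along the lever over the first three, so I let go once with the lever back at rest, re-centred and gripped harder. The pad was not yet compressed at that point.
- **Clamp force:** the last wrist picture put the pad's front-to-jaw distance at 20.0 mm, against 26.6 to 27.8 mm free. That means the pad is pushed in about 7 mm (6.5 to 8), well short of the 13.5 mm crush limit. The pad's front face stood still over the last four looks while the jaw kept moving, and the scene picture shows the tray against the stop.
- **Forces:** the push along the clamp at the end, 6 to 7 N, matches what the pad spring, friction and lever spring should give. The gripper also holds a side force of about 7 N and a vertical one of about 10 N, well under the limits.

I did not re-measure the selector angle after pumping; in the final scene picture it still leans as set. I saw no sign that the stacked trays, jar or spoon had moved.

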